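# Refit the spark filter of a bench fume extractor

## Robot

A 6-joint arm with a two-finger parallel gripper is mounted at the origin on a cart in front of the work surface, level with it; the furniture and walls round the work are solid. World frame = base frame: x ahead of the robot, y to its left, z up, the work surface at z = 0. Lengths are in m, angles in rad, forces in N, time in s.
With the tool pointing down it reaches from about 0.275 to 0.825 m from the base axis. Payload 4.9 kg.
Tool frame: the origin (TCP) lies midway between the tips of the shut fingers; the grasp point (between the pads) lies 19 mm behind it (bot.grip_depth is the distance from the TCP to the grasp point, in m); z points along the fingers, y is the line along which they close (so a half turn about z gives the same grasp; the last joint's range is limited). The gripper opens to 85 mm and grips with 20 to 120 N. Pads are 22 mm wide; open, the fingers measure 114 mm over their backs; the gripper's body (76 mm by 85 mm) begins 54 mm behind the grasp point. The pads swing forward as they close: fully open they stand 13 mm farther back than shut.
Start: joints at [1.067, 0.326, -0.193, 1.052, 0, 1.437], TCP at [0.199, 0.513, 0.231] pointing down, gripper open.
Joint ranges: [-2.65, 2.65], [-0.97, 1.79], [-1.3, 1.35], [-1.93, 2.1], [-1.47, 1.37], [-3.14, 3.14]. Speed limits (rad/s): [2.57, 2.57, 3.14, 3.14, 3.14, 3.14].

## Interface

Orientations are given as a unit quaternion [w, x, y, z].
In Python, from cell import bot gives the robot as it stands. Calls block until the motion is done:
- bot.move_pose(position, orientation): joint-space move of the TCP to a pose.
- bot.move_linear(position, speed=0.15, rotation=None, until_force=None): straight line of the TCP; rotation=None keeps the orientation; speed is the mean speed in m/s. With until_force (N) it stops when the force on the tool has changed by that much, and returns True; else False.
- bot.goto_joints(angles): joint-space move.
- bot.set_gripper(opening, grasp_force=None): opening from 0.0 (shut) to 1.0 (fully open); grasp_force is the grip in N (None keeps the last); returns when the fingers have stopped.
- bot.wait(seconds).
- bot.solve_ik(position, orientation): joint angles nearest the present ones, or None.
- bot.camera(name): name is "scene" or "side" or "wrist"; returns the picture (420x560x3 uint8, red, green, blue); there is no depth.
- bot.calibration(name): a dict with "mtx" (3x3 intrinsics, pixels), "extrinsics" (4x4, takes a point from world to camera coordinates); the wrist camera has in their place "hand_eye" (4x4, takes a point from camera to tool coordinates, whose origin is the TCP and whose axes are the flange's). Camera axes: x right, y down, z forward; pixel columns grow to the right and rows downward; lengths in m; the calibration is good to about 2 mm. A picture is of the moment at which its call begins: read the wrist's pose just before it. calibration takes no time and is no camera call.
A pose or a line that the arm cannot do raises bot.PlanningError and nothing moves.
- bot.close_job(): hands the job in; it is judged then, once.
Trained networks look in the newest picture that a camera, given by its name, has taken for a name from the list of things; names that differ only in an ending like _2 or _b are one class to them, and where a whole thing is asked for, a point or a joint stands for the part that bears it (a point fixed in the world has none). Each returns a list of dicts, best first, with "confidence" (0 to 1); they miss things now and then, are a little off and sometimes report something else, mostly with a low value. They report only what shows in the picture. A call takes as long as a camera call.
- bot.search_frame(camera, thing): "bbox" ([left, top, width, height] in pixels, round what is visible of it).
Readings, each from a call of its own:
- bot.read_clock(): time.
- bot.read_joint_positions(): joint angles.
- bot.read_joint_vel(): joint speeds.
- bot.read_joint_efforts(): joint torques, N m.
- bot.read_position(): TCP position.
- bot.read_tool_rot(): TCP orientation.
- bot.read_ft_force(): force on the tool from outside, world axes, zero at the start.
- bot.read_moment(): the same for the moment, N m.
- bot.read_gripper_width(): opening from 0.0 (shut) to 1.0 (fully open).
- bot.read_finger_force(): force on a finger pad.
Only numpy, scipy, OpenCV 4.12 (cv2) and the standard library are available. Lean on these libraries where they do the work, as an engineer would, in place of code of your own. Each camera call takes 0.05 s, during which the arm holds its last target. There are 200 camera calls.

## Task

Put the spark filter panel back into the little fume extractor: pull the extractor's filter tray out to its stop, tip the panel so that its thin tongue edge hooks under the lip at the rear of the tray, then lower it flat onto the tray floor. Push the tray fully home again and leave the tools lying about where they are.

Things in the scene. Friction and masses are not known exactly. Their poses are not given: they have to be found in the camera images.
- extractor: Low grey fume extractor fixed on the bench: box 140 (x) x 116 (y) x 66 mm high, round fan cowl on the roof's rear half (top 79 mm), black hose spigot behind. Origin: centre of its underside. x points to its rear. Its open mouth with the tray is in the -x face, 44 mm high above the bench; what lies in the tray must pass under that edge.
- tray (a joint): Filter tray, sliding straight out of the mouth towards the extractor's -x: 0 = fully home, 0.12 m = out at its hard stop. Starts nearly shut (0 to 15 mm out). About 2.5 N of friction, no spring: it stays where it is left.
- tray_seat (a point): Centre of the tray floor's upper surface, 17 mm above the bench; moves with the tray. Axes as the extractor's: x to the rear. Shallow steel pan, inside 100 (x) x 86 (y) mm. Above the floor: front wall 11 mm high, 4 mm thick (inner face x = -50 mm), side walls 10 mm high (inner faces y = +-43 mm), rear wall under the lip (inner face x = +50 mm).
- tray_lip (a point): Middle of the lower front edge of the tray's rear lip, 40 mm behind tray_seat and 9.5 mm above the tray floor. The lip is a fixed strip 3 mm thick over the tray's whole width; the gap below it is 9.5 mm high and 10 mm deep, closed behind by the rear wall. With the tray at its stop the lip stands 16 mm clear in front of the mouth.
- tray_handle (a point): Centre of the tray's pull bar, 41 mm above the bench: dark square bar 10 x 10 mm, 76 mm long across the tray (along y) on two end brackets with 60 mm free between them, 30 mm clear in front of the mouth when home. Pinch it from above, one finger before and one behind it.
- filter_panel: Loose metal filter panel, 96 (x) x 80 (y) mm, about 250 g, lying flat on the bench, rib up. Origin: centre of its underside; z up. Frame 12 mm high from x = -48 to +34 mm round a 3 mm mesh floor; beyond it a thin tongue to x = +48 mm. Seated, it lies flat on the tray floor, origin at tray_seat, x along the tray's x, with 2 mm play each way along and 3 mm across.
- panel_tongue (a point): Middle of the lower outer edge of the panel's tongue (x = +48 mm, on the underside). The tongue is a flat strip 4 mm thick, 78 mm wide, standing 14 mm out of the frame at the panel's +x end; this edge goes under the tray's lip.
- panel_rib (a point): Middle of the top of the panel's grip rib (x = -10 mm, 20 mm above the underside). The rib is 10 mm wide and 56 mm long, runs along the panel's x on its middle line, nearer the plain edge, and stands 17 mm above the mesh; 30 mm free on either side of it inside the frame.
- magnet_square: Red welding magnet, a flat triangle 85 x 85 x 17 mm, lying beyond the extractor; bystander.
- soapstone: Flat pale marking stick 115 x 16 x 8 mm near the front edge of the bench, at the right; bystander.
- feeler_block: Small grey steel block with two holes, 35 x 70 x 25 mm, near the front edge of the bench; bystander.
- combination_spanner: Spanner 238 x 38 x 9 mm lying further back on the right; bystander.

How it is judged:
By the outcome, as a careful person would: the job done as asked, in the order asked, and still so for the second after the job is handed in, with the robot touching nothing.
It also fails if it takes over 66 s, if anything falls off the work surface, if the arm or the gripper's body presses on something with over 40 N, if the wrist force passes 120 N, or if a joint passes its speed limit or range.

## Working session

There is one attempt and no reset: what is moved stays moved. The work goes in short steps, each a Python script; the robot and the scene stay as the last script left them, time stands still between calls to the robot, and variables do not carry over. Pictures are saved under pics/ and viewed, at most 10 in all, crops included, and the job is handed in when it is done.

```bash
ls; mkdir -p pics
python3 - <<'E'
from cell import bot
import cv2,numpy as np
ims=[]
for c in ("scene","side"):
    im=bot.camera(c); ims.append(im); cv2.imwrite(f"pics/{c}0.png",im[:,:,::-1])
    k=bot.calibration(c); E=k["extrinsics"]; print(c,k["mtx"].round(1).tolist(),(-E[:3,:3].T@E[:3,3]).round(3))
    for t in ("extractor","filter_panel","panel_rib","panel_tongue","tray_handle","tray","tray_lip"):
        try: print(t,[(np.round(d["bbox"]).tolist(),round(d["confidence"],2)) for d in bot.search_frame(c,t)[:2]])
        except Exception as e: print(t,e)
print(bot.calibration("wrist")["hand_eye"].round(3).tolist(),bot.read_clock(),bot.read_tool_rot())
E
```

```text
pics
scene [[497.2, 0.0, 279.7], [0.0, 497.2, 218.0], [0.0, 0.0, 1.0]] [-0.109 -0.778  1.015]
extractor [([146.0, 154.0, 50.0, 49.0], 0.73)]
filter_panel [([285.0, 286.0, 45.0, 32.0], 0.62)]
panel_rib [([285.0, 287.0, 41.0, 31.0], 0.75)]
panel_tongue [([289.0, 292.0, 38.0, 28.0], 0.67), ([168.0, 184.0, 26.0, 17.0], 0.38)]
tray_handle [([162.0, 184.0, 33.0, 22.0], 0.74), ([226.0, 256.0, 27.0, 27.0], 0.53)]
tray [([165.0, 182.0, 28.0, 20.0], 0.93)]
tray_lip [([164.0, 184.0, 32.0, 18.0], 0.89)]
side [[434.9, 0.0, 288.4], [0.0, 434.9, 206.6], [0.0, 0.0, 1.0]] [0.578 0.942 0.811]
extractor [([203.0, 168.0, 69.0, 12.0], 0.71), ([313.0, 280.0, 59.0, 98.0], 0.57)]
filter_panel [([304.0, 164.0, 34.0, 18.0], 0.62)]
panel_rib [([304.0, 164.0, 35.0, 24.0], 0.61)]
panel_tongue [([301.0, 163.0, 36.0, 25.0], 0.73)]
tray_handle [([326.0, 284.0, 33.0, 9.0], 0.58)]
tray [([325.0, 287.0, 34.0, 10.0], 0.67)]
tray_lip [([326.0, 285.0, 30.0, 12.0], 0.79)]
[[0.001, -0.946, -0.323, 0.084], [1.0, 0.0, 0.001, -0.001], [-0.001, -0.323, 0.946, -0.143], [0.0, 0.0, 0.0, 1.0]] 0.8 [-7.08201733e-06  1.83865322e-01  9.82951445e-01  9.03467007e-06]
```

```bash
python3 - <<'E'
import cv2,numpy as np
a=cv2.imread("pics/scene0.png")[130:340,130:350];b=cv2.imread("pics/side0.png")[140:400,190:400]
a=cv2.resize(a,None,fx=2,fy=2);a=cv2.resize(a,(400,int(a.shape[0]*400/a.shape[1])));b=cv2.resize(b,(400,int(b.shape[0]*400/b.shape[1])))
o=np.zeros((500,800,3),np.uint8);o[:a.shape[0],:400]=a;o[:b.shape[0],400:]=b
cv2.imwrite("pics/c0.png",o);print(a.shape,b.shape)
E
cat > h.py <<'E'
from cell import bot
import cv2,numpy as np
from scipy.spatial.transform import Rotation as R
def cam(name,pos=None,q=None):
    k=bot.calibration(name);K=np.array(k["mtx"])
    if name!="wrist": return K,np.array(k["extrinsics"])
    T=np.eye(4);T[:3,:3]=R.from_quat(np.array(q)[[1,2,3,0]]).as_matrix();T[:3,3]=pos
    return K,np.linalg.inv(T@np.array(k["hand_eye"]))
def px2w(uv,z,KE):
    K,E=KE;d=E[:3,:3].T@np.linalg.inv(K)@np.array([*uv,1.]);c=-E[:3,:3].T@E[:3,3]
    return c+d*(z-c[2])/d[2]
def w2px(p,KE):
    K,E=KE;v=K@(E[:3,:3]@np.asarray(p)+E[:3,3]);return v[:2]/v[2]
def qd(yaw,tilt=0):  # tool down, closing dir (tool y) at world yaw angle; 
    y=np.array([np.cos(yaw),np.sin(yaw),0]);z=np.array([0,0,-1.]);x=np.cross(y,z)
    q=R.from_matrix(np.c_[x,y,z]).as_quat();return q[[3,0,1,2]]
E
python3 - <<'E'
from h import *
for n,uv in(("scene",(171,178)),("scene",(307,302)),("side",(321,173)),("side",(342,329))): print(px2w(uv,0.03,cam(n)).round(3))
E
```

```text
(381, 400, 3) (495, 400, 3)
[0.483 0.376 0.03 ]
[ 0.467 -0.264  0.03 ]
[ 0.483 -0.215  0.03 ]
[0.475 0.378 0.03 ]
```

View pics/c0.png

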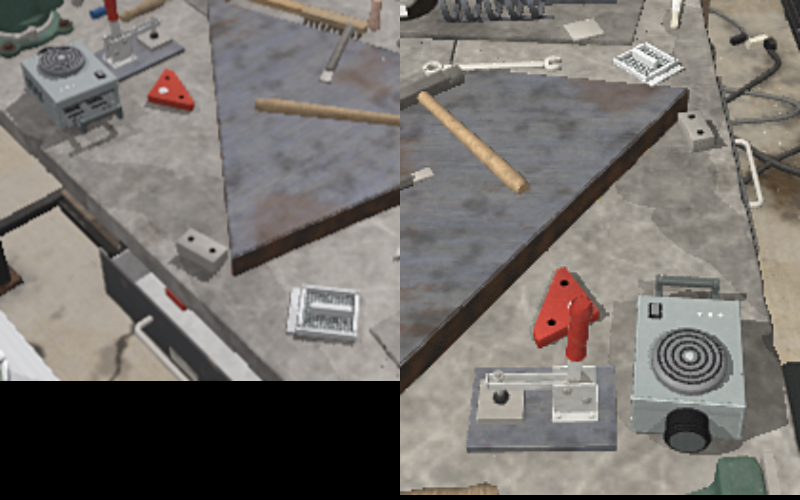

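```bash
cat >> h.py <<'E'
def shot(fn,things=()):
    p,q=bot.read_position(),bot.read_tool_rot();im=bot.camera("wrist");cv2.imwrite(f"pics/{fn}.png",im[:,:,::-1]);np.save(f"pics/{fn}.npy",np.r_[p,q])
    KE=cam("wrist",p,q)
    for t in things: print(t,[(np.round(d["bbox"]).tolist(),round(d["confidence"],2)) for d in bot.search_frame("wrist",t)[:2]])
    return im,KE
def saved(fn): v=np.load(f"pics/{fn}.npy");return cam("wrist",v[:3],v[3:])
E
python3 - <<'E'
from h import *
bot.move_pose([0.46,-0.24,0.26],qd(np.pi/2)); print(bot.read_clock(),bot.read_joint_positions().round(2) )
shot("p1",("filter_panel","panel_rib","panel_tongue"))
bot.move_pose([0.46,0.26,0.26],qd(np.pi/2)); print(bot.read_clock(),bot.read_joint_positions().round(2))
shot("e1",("extractor","tray","tray_handle"))
o=np.hstack([cv2.resize(cv2.imread(f"pics/{n}.png"),(400,300)) for n in("p1","e1")])
E
```

```text
3.6083 [-0.62  0.25 -0.22  1.1   0.   -0.62]
filter_panel [([221.0, 136.0, 96.0, 96.0], 0.88)]
panel_rib [([221.0, 133.0, 98.0, 97.0], 0.57)]
panel_tongue []
5.625 [ 0.37  0.27 -0.2   1.1  -0.    0.37]
extractor [([278.0, 132.0, 198.0, 115.0], 0.72), ([285.0, 140.0, 51.0, 76.0], 0.28)]
tray [([280.0, 141.0, 57.0, 74.0], 0.84)]
tray_handle [([280.0, 144.0, 55.0, 73.0], 0.63)]
```

Run:
```python
import cv2,numpy as np
a=cv2.imread("pics/p1.png")[120:250,200:340];b=cv2.imread("pics/e1.png")[110:270,240:500]
a=cv2.resize(a,(560,520),interpolation=cv2.INTER_CUBIC);b=cv2.resize(b,(780,480),interpolation=cv2.INTER_CUBIC)
cv2.imwrite("pics/p1c.png",a);cv2.imwrite("pics/e1c.png",b)
```

```text
(no output)
```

View pics/p1c.png

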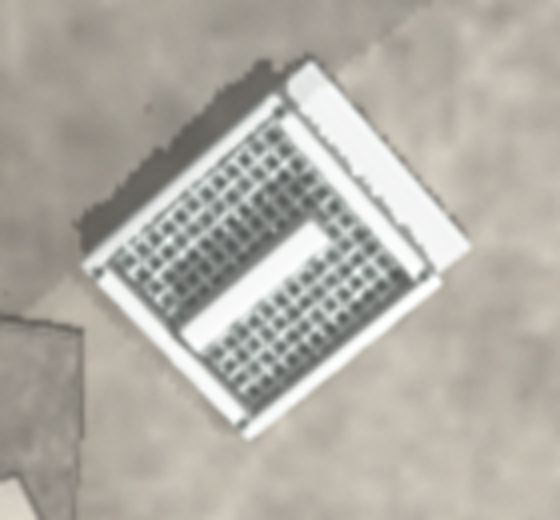

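View pics/e1c.png

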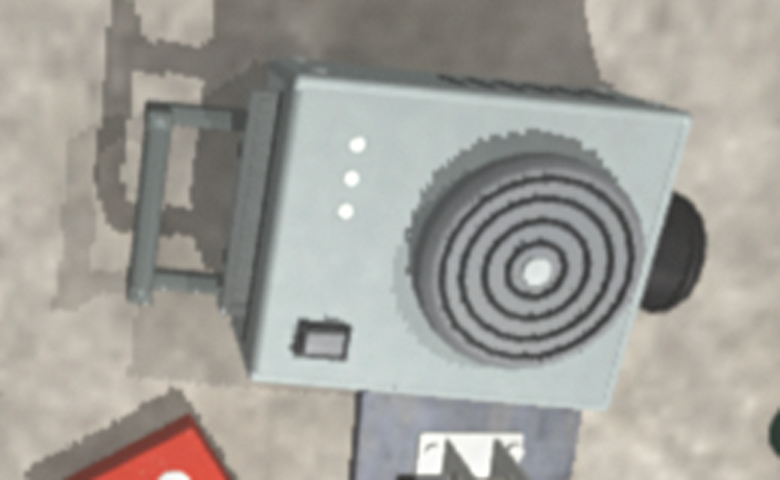

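Run:
```python
from h import *
KE=saved("p1");f=lambda u,z:px2w((200+u[0]/4-.4,120+u[1]/4-.4),z,KE)[:2]
t1,t2=f((312,62),.004),f((468,245),.004)
c1,c2=f((85,265),.012),f((247,435),.008); 
c3,c4=f((285,95),.012),f((438,275),.012)
r1,r2=f((194,341),.02),f((317,231),.02)
for n,v in zip("t1 t2 c1 c2 c3 c4 r1 r2".split(),(t1,t2,c1,c2,c3,c4,r1,r2)):print(n,v.round(4))
print(np.linalg.norm(t1-t2),np.linalg.norm(r1-r2),np.linalg.norm((t1+t2-c1-c2)/2))
an=lambda d:np.degrees(np.arctan2(d[1],d[0]))
print("yaw",an(t1+t2-c1-c2),an(r2-r1),an(t1-t2)-90,an(c1-c2)-90,"rib",(r1+r2)/2)
u=(t1+t2-c1-c2);u/=np.linalg.norm(u);print("rib from tongue",(t1+t2)/2-58*u*1e-3, "from plain",(c1+c2)/2+38e-3*u)
KE=saved("e1");g=lambda u,z:px2w((240+u[0]/3-.33,110+u[1]/3-.33),z,KE)[:2]
q=[g(u,.066) for u in((297,78),(690,115),(607,408),(252,378))];h1,h2=g((158,103),.046),g((140,300),.046)
print(np.round(q,4),"c",np.mean(q,0));print([np.linalg.norm(q[i]-q[i-1]).round(4) for i in range(4)])
print("yaw",an(q[1]-q[0]),an(q[2]-q[3]),an(q[0]-q[3])+90,an(q[1]-q[2])+90,an(h1-h2)+90,"h",(h1+h2)/2,np.linalg.norm(h1-h2))
c=np.mean(q,0);u=(q[1]+q[2]-q[0]-q[3]);u/=np.linalg.norm(u);d=(h1+h2)/2-c;print("h rel",d@u,d@np.array([-u[1],u[0]]))
```

```text
t1 [ 0.4236 -0.238 ]
t2 [ 0.4809 -0.1882]
c1 [ 0.4854 -0.3091]
c2 [ 0.5449 -0.2592]
c3 [ 0.4324 -0.2461]
c4 [ 0.4886 -0.1982]
r1 [ 0.5079 -0.2748]
r2 [ 0.4724 -0.2364]
0.07596222582679245 0.05229021175092094 0.09492327038603678
yaw 131.52126599957953 132.7280552568981 -228.99582362108066 -230.05247457722461 rib [ 0.49011575 -0.25561406]
rib from tongue [ 0.49070777 -0.25649804] from plain [ 0.48999401 -0.25569188]
[[0.417  0.3232]
 [0.4298 0.4603]
 [0.5422 0.4501]
 [0.5294 0.313 ]] c [0.47959774 0.38663654]
[np.float64(0.1129), np.float64(0.1378), np.float64(0.1129), np.float64(0.1377)]
yaw 84.68447957247079 84.68144817307451 264.8147707445683 264.7872037490389 265.6020021033032 h [0.46674228 0.27367767] 0.07687183179315976
h rel -0.11366410404075723 0.0023326190765287644
```

```bash
cat >> h.py <<'E'
YE=np.radians(84.75);UX=np.array([np.cos(YE),np.sin(YE),0]);UY=np.array([-UX[1],UX[0],0])
E
python3 - <<'E'
from h import *
q=qd(YE);h=np.array([0.4667,0.2737,0.022])
bot.set_gripper(0.3,40)
bot.move_pose(h+[0,0,.12],q);bot.move_linear(h+[0,0,.035],speed=.2)
print(bot.move_linear(h,speed=.06,until_force=8),bot.read_position(),bot.read_ft_force())
bot.set_gripper(0,40);print(bot.read_gripper_width(),bot.read_finger_force())
print(bot.move_linear(h-UX*.125,speed=.08,until_force=15),bot.read_position(),bot.read_ft_force(),bot.read_clock())
p=bot.read_position();print("moved",(p-h)@UX)
bot.set_gripper(0.3);print(bot.read_position())
bot.move_linear(p+[0,0,.1],speed=.25)
bot.move_pose(p+UX*.06+[0,0,.2],q)
shot("t1",("tray","tray_handle","tray_lip"));print(bot.read_clock())
im=cv2.imread("pics/t1.png");cv2.imwrite("pics/t1b.png",cv2.resize(im,(800,600)))
E
```

```text
False [0.46662773 0.27367481 0.02181984] [ 0.49898752 -1.11449259  0.70381337]
0.10937796526278613 40.13353407382965
True [0.45616828 0.16278767 0.02235013] [-0.97507901  2.78709655  3.23343068] 9.825
moved -0.11141071171892508
[0.45609082 0.16376728 0.02212687]
tray [([209.0, 136.0, 148.0, 85.0], 0.74), ([3.0, 137.0, 61.0, 48.0], 0.33)]
tray_handle [([209.0, 136.0, 150.0, 87.0], 0.93)]
tray_lip [([211.0, 136.0, 150.0, 86.0], 0.86)]
11.425
```

View pics/t1b.png

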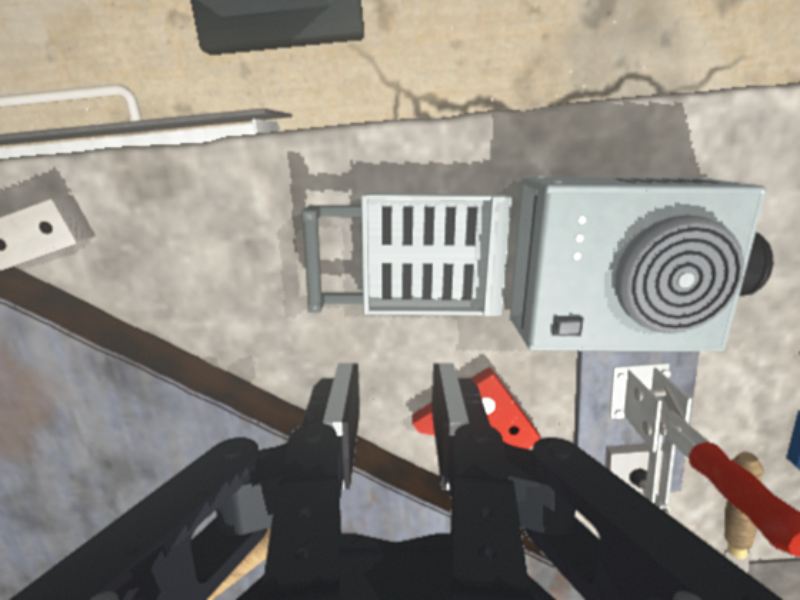

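Run:
```python
import cv2
im=cv2.imread("pics/t1.png")[130:230,205:365];cv2.imwrite("pics/t1c.png",cv2.resize(im,(800,500),interpolation=cv2.INTER_CUBIC))
```

```text
(no output)
```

View pics/t1c.png

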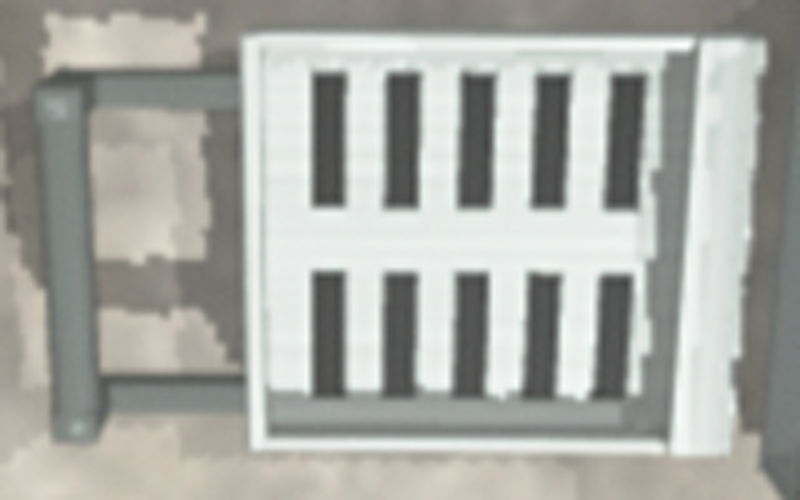

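Run:
```python
from h import *
KE=saved("t1");f=lambda u,z:px2w((205+u[0]/5-.4,130+u[1]/5-.4),z,KE)
an=lambda d:np.degrees(np.arctan2(d[1],d[0]))
P={"lip":((697,40),(670,452),.0295),"liprear":((768,40),(730,452),.0295),"front_o":((243,37),(252,450),.028),"hl":((36,82),(53,441),.046),"hr":((90,82),(101,441),.046),"roof":None}
h=np.array([0.45617,0.16279,0])
for k,v in P.items():
    if v is None: continue
    a,b=f(v[0],v[2]),f(v[1],v[2]);m=(a+b)/2;d=m-h
    print(k,a.round(4)[:2],b.round(4)[:2],"yaw",round(an(a-b)-90,2),"rel handle x,y",(d@UX).round(4),(d@UY).round(4),np.linalg.norm(a-b).round(4))
print(an(f((697,40),.0295)-f((243,37),.028)),an(f((670,452),.0295)-f((252,450),.028)))
```

```text
lip [0.4252 0.295 ] [0.5154 0.2869] yaw 84.88 rel handle x,y 0.1289 -0.0023 0.0906
liprear [0.4265 0.3095] [0.5166 0.3002] yaw 84.15 rel handle x,y 0.1429 -0.0023 0.0906
front_o [0.4164 0.2024] [0.5071 0.1941] yaw 84.77 rel handle x,y 0.0358 -0.0023 0.0911
hl [0.4193 0.1625] [0.4944 0.1544] yaw 83.86 rel handle x,y -0.0043 -0.0011 0.0755
hr [0.4203 0.173 ] [0.4953 0.1645] yaw 83.52 rel handle x,y 0.0061 -0.0011 0.0755
84.57861197373637 84.90392839615747
```

```bash
cat >> h.py <<'E'
H=np.array([0.45617,0.16279,0.]);SEAT=H+UX*.0885-UY*.002+[0,0,.017]
RG=np.c_[[-1.,0,0],[0,1.,0],[0,0,-1.]];G=np.array([-.010,0,.005])
def tool(origin,yaw,tilt):   # panel origin pose -> tool pose
    Rp=(R.from_euler("z",yaw)*R.from_euler("y",tilt)).as_matrix()
    q=R.from_matrix(Rp@RG).as_quat();return np.asarray(origin)+Rp@G,q[[3,0,1,2]]
def tip(x,z,tilt,y=0.,yaw=YE): # tongue lower edge at tray coords x,z
    Rp=(R.from_euler("z",yaw)*R.from_euler("y",tilt)).as_matrix()
    t=SEAT+UX*x+UY*y+[0,0,z];return tool(t-Rp@[.048,0,0],yaw,tilt)
E
python3 - <<'E'
from h import *
T=np.radians(12);print("seat",SEAT)
rib=np.array([.4902,-.2558,0]);yp=np.radians(131.2);org=rib+.010*np.array([np.cos(yp),np.sin(yp),0])
p,q=tool(org,yp,0);print(p)
for a in (tip(.034,.06,T),tip(.034,.0015,T),tip(.050,.0015,T),tip(.0485,0,0)): print(a[0].round(3),bot.solve_ik(*a))
print(bot.solve_ik(p,q))
bot.set_gripper(0.33,60)
bot.move_pose(p+[0,0,.12],q);bot.move_linear(p+[0,0,.03],speed=.25)
print(bot.move_linear(p,speed=.04,until_force=6),bot.read_position())
bot.set_gripper(0,60);print(bot.read_gripper_width(),bot.read_finger_force(),bot.read_position())
bot.move_linear(p+[0,0,.12],speed=.2);print(bot.read_ft_force(),bot.read_gripper_width(),bot.read_clock(),bot.read_joint_positions().round(2))
a,b=bot.camera("scene")[230:340,230:370],bot.camera("side")[100:210,250:390]
cv2.imwrite("pics/g.png",np.hstack([cv2.resize(i,(400,314),interpolation=2) for i in (a,b)])[:,:,::-1])
E
```

```text
seat [0.4662595  0.25073573 0.017     ]
[ 0.4902 -0.2558  0.005 ]
[0.464 0.229 0.094] [ 0.42245417  0.4895422  -0.34499487  0.84040312 -0.18204155 -1.04719832]
[0.464 0.229 0.035] [ 0.42245417  0.56652607 -0.39556405  0.71285007 -0.18204155 -1.04719832]
[0.466 0.245 0.035] [ 0.44745102  0.58130421 -0.36661037  0.73156712 -0.17938639 -1.0219314 ]
[0.465 0.241 0.022] [ 0.33742264  0.51826791 -0.51289309  0.53963533  0.         -1.1417439 ]
[-0.61446273  0.58322053 -0.44617088  0.54140492  0.         -2.9043347 ]
False [ 0.49030537 -0.25587372  0.00506145]
0.09674295387131 61.09176278114319 [ 0.49048736 -0.25595289  0.0054529 ]
[-0.77129968  0.21951047 -4.20186003] 0.10099178544065579 16.875 [-0.61  0.43 -0.34  0.81 -0.   -2.9 ]
```

View pics/g.png

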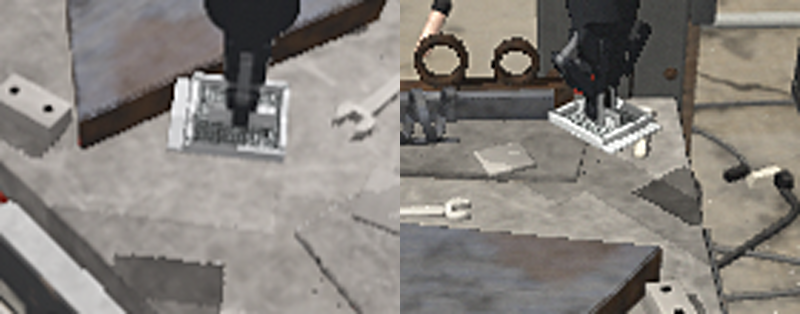

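Run:
```python
from h import *
T=np.radians(12)
a,q=tip(.033,.07,T);bot.move_pose(a,q);print(bot.read_clock())
b,_=tip(.033,.008,T);print("hit early",bot.move_linear(b,speed=.12,until_force=8))
b,_=tip(.033,-.004,T);r=bot.move_linear(b,speed=.015,until_force=3)
p=bot.read_position();n,_=tip(.033,0,T);dz=p[2]-n[2];print("floor",r,"dz",dz,bot.read_ft_force())
c,_=tip(.033,.0015,T);c[2]+=dz;bot.move_linear(c,speed=.03)
d,_=tip(.054,.0015,T);d[2]+=dz;r=bot.move_linear(d,speed=.02,until_force=5)
p=bot.read_position();n,_=tip(0,0,T);print("wall",r,"tip x",(p-n)@UX,"y",(p-n)@UY,bot.read_ft_force(),bot.read_clock())
im,_=shot("i1");s=bot.camera("scene")[150:230,130:230]
cv2.imwrite("pics/i1v.png",np.hstack([cv2.resize(im[100:300,150:400],(450,360),interpolation=2),cv2.resize(s,(350,360),interpolation=2)])[:,:,::-1])
```

```text
18.7583
hit early False
floor True dz -0.0006232300440447286 [ 0.17068127 -0.53216481  4.17218875]
wall False tip x 0.053760684764782476 y -3.3867658964571913e-07 [-0.36730324 -2.52004976 -1.97818244] 21.4667
```

View pics/i1v.png

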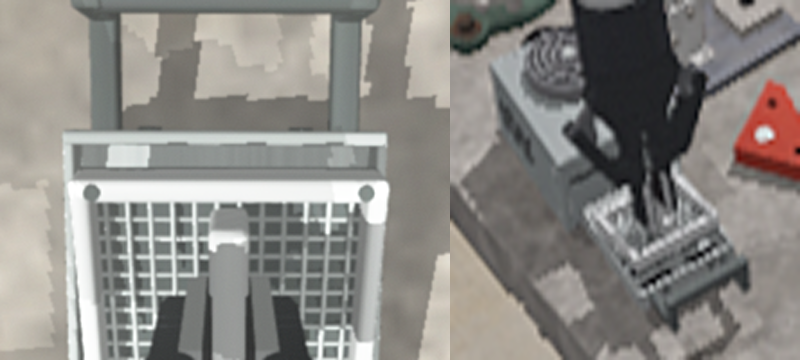

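Run:
```python
from h import *
dz=-.0006;x=.0523
mv=lambda z,deg,f=None,s=.03:(lambda a:bot.move_linear(a[0]+[0,0,dz],speed=s,rotation=a[1],until_force=f))(tip(x,z,np.radians(deg)))
print(mv(.0012,12));
for z,d in((.001,8),(.001,4),(.0008,1.5)): print(d,mv(z,d,12),bot.read_ft_force().round(1))
print(mv(0.0,0,10,.02),bot.read_ft_force().round(1));
print(mv(-.003,0,6,.02),bot.read_ft_force().round(1),bot.read_position(),(tip(x,dz,0)[0]).round(4))
bot.set_gripper(0.3);p=bot.read_position()
bot.move_linear(p+[0,0,.05],speed=.1);bot.move_linear(p+[0,0,.17]-UX*.03,speed=.25)
im,_=shot("s1",("filter_panel","tray"));s=bot.camera("scene")[150:230,130:230];print(bot.read_clock())
cv2.imwrite("pics/s1v.png",np.hstack([cv2.resize(im[60:300,140:440],(450,360),interpolation=2),cv2.resize(s,(350,360),interpolation=2)])[:,:,::-1])
```

```text
False
8 False [-0.2 -0.3 -3.8]
4 False [ 0.1 -0.  -2.1]
1.5 False [-0.1 -1.9 -2. ]
True [0.4 0.6 4.6]
True [-1.5  0.9  6.1] [0.46644246 0.24668892 0.02242523] [0.4657 0.2451 0.0214]
filter_panel [([234.0, 175.0, 81.0, 86.0], 0.93)]
tray [([228.0, 127.0, 94.0, 145.0], 0.88)]
24.8583
```

View pics/s1v.png

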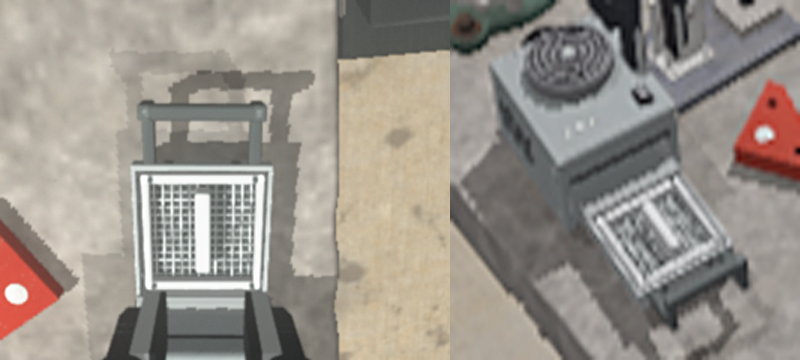

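Run:
```python
import cv2
im=cv2.imread("pics/s1.png")[160:285,215:335];cv2.imwrite("pics/s1z.png",cv2.resize(im,(576,600),interpolation=cv2.INTER_CUBIC))
```

```text
(no output)
```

View pics/s1z.png

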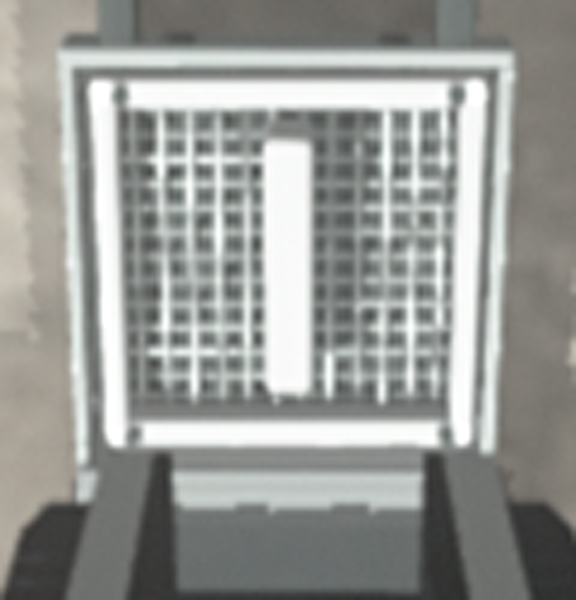

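Run:
```python
from h import *
q=qd(YE+np.pi/2);z=np.array([0,0,.026]);C=H-UY*.0015
bot.set_gripper(0);s=C-UX*.035+z
bot.move_pose(s+[0,0,.1],q);bot.move_linear(s,speed=.2)
print(bot.move_linear(C-UX*.014+z,speed=.04,until_force=10))
r=bot.move_linear(C+UX*.13+z,speed=.06,until_force=18);p=bot.read_position();print(r,"tcp rel",(p-H)@UX,bot.read_ft_force(),bot.read_clock())
bot.move_linear(p-UX*.04,speed=.15);bot.move_linear(p-UX*.06+[0,0,.2],speed=.25)
im,_=shot("f1",("tray_handle",));s=bot.camera("scene")[140:220,130:230];print(bot.read_clock())
cv2.imwrite("pics/f1v.png",np.hstack([cv2.resize(im[60:300,140:440],(450,360),interpolation=2),cv2.resize(s,(350,360),interpolation=2)])[:,:,::-1])
```

```text
False
True tcp rel 0.10376571963071798 [-0.08036234 -1.01021238 -0.65025816] 28.8333
tray_handle [([236.0, 237.0, 79.0, 41.0], 0.91)]
30.3417
```

View pics/f1v.png

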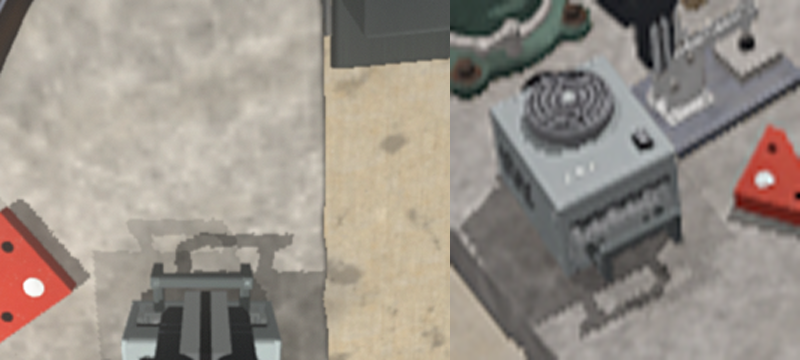

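Run:
```python
from h import *
z=np.array([0,0,.026]);C=H-UY*.0015
bot.move_linear(C+UX*.06+z,speed=.2)
r=bot.move_linear(C+UX*.112+z,speed=.02,until_force=12);p=bot.read_position();print(r,(p-H)@UX,bot.read_ft_force())
bot.move_linear(p-UX*.04,speed=.1);bot.move_linear(p-UX*.06+[0,0,.2],speed=.25);print(bot.read_clock())
print(bot.close_job())
```

```text
True 0.10358609748574765 [-0.42313756  0.64990569 -0.19377571]
35.025
the job is handed in; nothing more can be done
None
```

The spark filter panel is seated flat in the tray with its tongue under the lip, the tray is pushed fully home, and the job was handed in at about 35 s; hooking the tongue nudged the tray about 4 mm in from its stop before the panel was lowered.

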